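Level the inspection stand with a wedge

TASK

The inspection microscope stand leans towards one corner, because the foot there is seized short and hangs clear of the bench. Pick up the orange wedge, lay it on the bench in front of that corner and push it, thin end first, under the short foot until the bubble of the level on the stand's plate sits centred between the two black lines, then let go and leave the wedge there carrying the corner. Push gently: do not shove the stand along the bench, do not lift or lean on it with the hand, do not drive the corner clearly above level, and leave the other things alone.

Things in the scene. Friction and masses are not known exactly. Their poses are not given: they have to be found in the camera images.
- stand: Microscope stand, 3 kg, loose: grey plate 200 (x) x 240 (y) x 12 mm on four springy feet, column (300 mm) at its far right (x +75, y -92), arm and lens tube over a black stage. Origin: plate's middle, 44 mm below its underside. z up, -x the edge facing the robot, +y its left. Plate's underside is 33-43 mm above the bench; the way to the short foot along +x is free, outside and under the plate.
- low_corner (a point): Point on the plate's underside above the short foot, at the low corner (-x, +y of the stand), 20 mm in from the plate's near and left edges; axes as the stand's. The foot below it has a round-bottomed rubber sole 24 mm across, which hangs 3 to 14 mm above the bench (unknown) and gives under load.
- vial_mid (a point): Middle of the vial of the bench level, on its top line: a dark bar 90 x 28 x 17 mm with a yellow-green tubular vial along it and two black lines 21 mm apart, fixed on the left half of the plate's top, parallel to the diagonal through the low corner. Its x axis points along the bar, the way from the low corner to the opposite (column) corner.
- bubble_mid (a point): Middle of the level's whitish bubble, 16 mm long; it slides along the vial's x only. It stands off to the high side (x up to +17 mm, its stop), moves 20 mm per degree of tilt and lags by half a second. Raising the low corner brings it back towards that corner. Between the two lines: its middle within 2.5 mm of the vial's middle.
- wedge: Orange hard-plastic wedge, 90 g, 140 mm long, 36 mm wide, flat underside; 2 mm high at the thin end, rising evenly to 30 mm at the thick end, which has dark ribs on top. Origin under its middle; +x points to the thin end, y across. When the plate is level the foot rests where the wedge is about 10 to 19 mm high. Sliding it under load takes some 5 to 10 N.
- wedge_grip (a point): Where to grip the wedge: on its centre line, 22 mm from the thick end (118 mm from the thin end), 12.5 mm above its underside; here it is 36 mm wide and 25 mm high. Axes as the wedge's.
- wedge_tip (a point): Middle of the wedge's thin end, 1 mm above its underside; axes as the wedge's.
- tweezers: Bystander: steel tweezers, 110 mm long, lying flat.
- driver: Bystander: red-handled screwdriver, 170 mm long, lying.
- spare_lens: Bystander: black spare objective lens, 36 mm across, 46 mm high, standing; origin under its middle.
- cleaner: Bystander: blue lens-cleaner bottle, 44 mm across, 115 mm high, standing; origin under its middle.
- packer: Bystander: flat green plastic packer, 75 x 45 x 6 mm, lying; not needed here.
- dish: Bystander: round white sample dish, 90 mm across, 14 mm high; origin under its middle.
There are look-alikes about, which are no part of the job. What is meant by the wedge is not green, purple or yellow, and is the larger of those in its own colour.

How it is judged:
By the outcome, as a careful person would: the job done as asked, in the order asked, and still so for the second after the job is handed in, with the robot touching nothing.
It also fails if it takes over 56 s, if anything falls off the work surface, if the arm or the gripper's body presses on something with over 40 N, if the wrist force passes 120 N, or if a joint passes its speed limit or range.

ROBOT

A 6-joint arm with a two-finger parallel gripper is mounted at the origin on the work surface. World frame = base frame: x ahead of the robot, y to its left, z up, the work surface at z = 0. Lengths are in m, angles in rad, forces in N, time in s.
With the tool pointing down it reaches from about 0.325 to 0.85 m from the base axis. Payload 4.4 kg.
Tool frame: the origin (TCP) lies on the centre line of the jaws, within the pads' length; the fingertips stand 25 mm ahead of it and the grasp point (between the pads) lies 6 mm ahead of it; z points along the fingers, y is the line along which they close (so a half turn about z gives the same grasp; the last joint's range is limited). The gripper opens to 94 mm and grips with 3 to 60 N. Pads are 16 mm wide; open, the fingers measure 119 mm over their backs; the gripper's body (75 mm by 177 mm) begins 78 mm behind the grasp point.
Start: joints at [-1.429, 0.207, 1.542, -0, 1.393, -0.15], TCP at [0.166, -0.551, 0.23] pointing down, gripper open.
Joint ranges: [-2.73, 2.73], [-0.86, 2.22], [0.23, 2.46], [-1.11, 4.25], [0.08, 2.63], [-2.82, 2.82]. Speed limits (rad/s): [2.79, 2.79, 3.14, 3.14, 3.14, 3.14].

INTERFACE

Orientations are given as a 3x3 rotation matrix whose columns are the frame's x, y, z axes.
In Python, from station import robot gives the robot as it stands.
- The arm moves only by the shell command python3 -m crank 'ROWS'. ROWS is a JSON object of lists of equal length, an entry for each row: "translation": the shift along the tool's x, y, z as a fraction of full scale, a list of three; "delta_rot": the turn, a rotation vector about the tool's x, y, z as a fraction of full scale, a list of three; "grip": the opening, from 0 (shut) to 1 (fully open). In form: {"translation": [[tx, ty, tz], ...], "delta_rot": [[rx, ry, rz], ...], "grip": [grip, ...]}. A call has 1 to 12 rows; each row is the pose to reach, as a shift and turn from the pose commanded when the call began, along the tool's axes at that moment; what a row does not reach only later rows make up. Full scale, the value 1, is 0.15 m for a shift and 60 degrees for a turn. A row lasts 1/10 s, in which the tool goes at most 50 mm and 8.59 degrees, less where a joint would pass 70% of its speed; a pose out of reach is approached as far as the arm can. A call with a number of a shift or a turn outside -1 to 1 is refused whole. A call with a gripper value outside its range is refused whole. The fingers move at their own pace and stop on an object; the grip force is fixed at half the most. Time passes only in rows, so rows that repeat a pose let the fingers close. It gives the time, the measured TCP pose, the force, the opening and the grip force at its end, in the units of the state.
- robot.observe(): the state, without advancing time (a new reading comes with each control period).
- robot.read_camera(name): name is "scene" or "side" or "wrist"; returns a dict with "frame" (400x640x3 uint8, red, green, blue), "fx", "fy", "cx", "cy" (pixels), "k1" (the pictures are not rectified: a ray, as slopes to the right and down, at radius r is drawn at 1 + k1 r^2 times it, then the intrinsics apply), "R" (3x3) and "t" (3): a world point X has camera coordinates R X + t. Camera axes: x right, y down, z forward; pixel columns grow to the right and rows downward; lengths in m; the calibration is good to about 2 mm. A picture is of the moment at which its call begins. There is no depth.
- robot.hand_in(): hands the job in; it is judged then, once.
Trained networks look in a picture, given as the dict that the camera call returned (one of the last four; its "shot" number tells which), for a name from the list of things; names that differ only in an ending like _2 or _b are one class to them, and where a whole thing is asked for, a point or a joint stands for the part that bears it (a point fixed in the world has none). Each returns a list of dicts, best first, with "score" (0 to 1); they miss things now and then, are a little off and sometimes report something else, mostly with a low value. They report only what shows in the picture. A call takes as long as a camera call. They do not tell look-alikes from the thing itself.
- robot.find_in(picture, target): "centre" ([x, y, z] in m, in world coordinates, good to about 4 mm: the middle of the surface that is visible of it).
- robot.landmark_of(picture, target): "centre" ([x, y, z] in m, in world coordinates, good to about 4 mm: a listed point, or the origin of a listed thing).
The state is a dict: "clock": time; "qpos": joint angles; "dq": joint speeds; "joint_efforts": joint torques, N m; "tcp_pos": TCP position; "ee_rot": TCP orientation; "ft_force": force on the tool from outside, world axes, zero at the start; "ft_torque": the same for the moment, N m; "grip_width": finger opening in m; "gripper_force": force on a finger pad.
Only numpy, scipy, OpenCV 4.12 (cv2) and the standard library are available. Lean on these libraries where they do the work, as an engineer would, in place of code of your own. Each camera call takes 0.05 s, during which the arm holds its last target. There are 200 camera calls.

## Working session

There is one attempt and no reset: what is moved stays moved. The work goes in short steps, Python scripts to look and compute and a shell command to move; the robot and the scene stay as the last step left them, time stands still between calls to the robot, and variables do not carry over. Pictures are saved under pics/ and viewed, at most 10 in all, crops included, and the job is handed in when it is done.

```bash
mkdir -p pics; cat > h.py <<'E'
import numpy as np, cv2
from station import robot
def snap(n,f):
    p=robot.read_camera(n); cv2.imwrite(f'pics/{f}.png',cv2.cvtColor(p['frame'],cv2.COLOR_RGB2BGR)); return p
def pix(p,X):
    c=np.array(p['R'])@np.array(X)+np.array(p['t']); a,b=c[0]/c[2],c[1]/c[2]; s=1+p['k1']*(a*a+b*b)
    return np.round([p['cx']+p['fx']*a*s,p['cy']+p['fy']*b*s]).astype(int)
def ray(p,u,v,z):
    K=np.array([[p['fx'],0,p['cx']],[0,p['fy'],p['cy']],[0,0,1.]])
    q=cv2.undistortPoints(np.array([[[u,v]]],float),K,np.array([p['k1'],0,0,0.]))[0,0]
    R=np.array(p['R']);o=-R.T@np.array(p['t']);d=R.T@np.array([q[0],q[1],1]);return o+d*(z-o[2])/d[2]
E
python3 - <<'E'
from h import *
for c in ['scene','side']:
    p=snap(c,c+'0')
    for t in ['stand','low_corner','vial_mid','bubble_mid','wedge','wedge_grip','wedge_tip','tweezers','driver','spare_lens','cleaner','packer','dish']:
        for d in robot.landmark_of(p,t)[:4]:
            print(c,t,round(d['score'],2),np.round(d['centre'],3),pix(p,d['centre']))
s=robot.observe();print(s['clock'],s['ee_rot'],s['tcp_pos'])
E
```

```text
scene stand 0.82 [ 0.708 -0.089 -0.001] [391 262]
scene stand 0.28 [0.595 0.258 0.002] [404 189]
scene low_corner 0.81 [ 0.607 -0.01   0.038] [372 224]
scene low_corner 0.42 [ 0.41  -0.498 -0.004] [203 317]
scene vial_mid 0.91 [ 0.706 -0.024  0.067] [402 229]
scene vial_mid 0.15 [ 0.684 -0.382  0.005] [326 331]
scene wedge 0.74 [0.384 0.165 0.   ] [335 184]
scene wedge 0.69 [0.172 0.315 0.   ] [308 150]
scene wedge 0.59 [0.526 0.263 0.001] [386 182]
scene wedge 0.52 [ 0.536  0.156 -0.001] [375 199]
scene wedge_grip 0.77 [0.502 0.145 0.01 ] [364 195]
scene wedge_grip 0.69 [0.377 0.376 0.012] [363 155]
scene wedge_grip 0.64 [0.424 0.142 0.012] [342 188]
scene wedge_grip 0.58 [0.484 0.264 0.012] [375 176]
scene wedge_tip 0.92 [0.32  0.189 0.004] [323 175]
scene wedge_tip 0.83 [0.599 0.259 0.002] [405 189]
scene wedge_tip 0.73 [0.413 0.297 0.   ] [361 169]
scene wedge_tip 0.72 [ 0.592  0.172 -0.003] [392 202]
scene driver 0.66 [0.48  0.265 0.012] [374 176]
scene driver 0.59 [ 0.511 -0.437 -0.005] [252 318]
scene driver 0.56 [ 0.61  -0.009  0.04 ] [372 223]
scene cleaner 0.67 [0.763 0.243
[... 906 characters left out ...]
43 284]
side wedge_tip 0.75 [0.411 0.294 0.001] [293 300]
side tweezers 0.45 [ 0.411 -0.346  0.001] [386 163]
side driver 0.62 [ 0.506 -0.438 -0.004] [371 143]
side spare_lens 0.62 [0.636 0.37  0.002] [206 289]
side spare_lens 0.44 [0.529 0.262 0.003] [262 275]
side cleaner 0.8 [0.767 0.242 0.003] [196 241]
side cleaner 0.28 [ 0.708 -0.09  -0.007] [273 183]
side packer 0.65 [ 0.413 -0.494 -0.003] [401 141]
side packer 0.41 [0.48  0.266 0.014] [276 280]
side dish 0.78 [ 0.68  -0.382  0.   ] [321 137]
1.4 [[ 9.57449340e-01  2.88601384e-01 -4.08469714e-05]
 [ 2.88601385e-01 -9.57449340e-01  3.42228734e-05]
 [-2.92321372e-05 -4.45551601e-05 -9.99999999e-01]] [ 0.1659208  -0.55052489  0.23044091]
```

View pics/scene0.png

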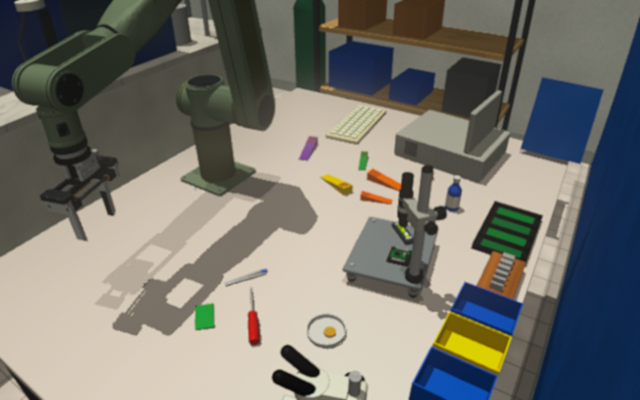

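View pics/side0.png

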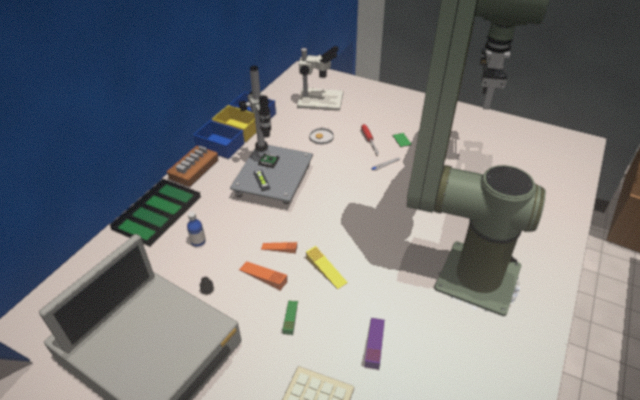

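The scene image shows the stand at about (390, 255). Two orange wedges are candidates: A at scene (384,181) / side (264,275), and B at scene (376,198) / side (279,246). A fits because it is the larger one: its grip-to-tip distance is about 117 mm, and 118 mm is given. I'll confirm that in an enlarged crop.

```bash
python3 - <<'E'
import cv2,numpy as np
a=cv2.imread('pics/scene0.png')[150:230,330:430];b=cv2.imread('pics/side0.png')[225:305,220:320]
cv2.imwrite('pics/c1.png',cv2.resize(np.hstack([a,b]),None,fx=4,fy=4,interpolation=cv2.INTER_CUBIC))
E
```

```text
(no output)
```

View pics/c1.png

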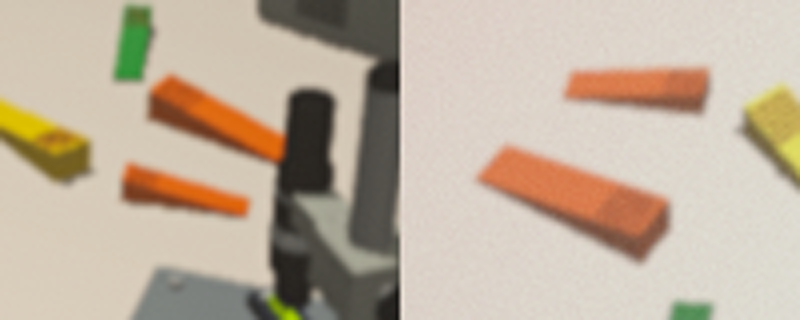

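The crop confirms it: A (left crop at roughly 215,120; right crop at 570,200) is clearly the larger orange wedge. Its thick ribbed end faces the robot and its thin end points along +x. Next I move over there.

```bash
python3 -m crank '{"translation":[[1,-0.8,0],[1,-0.8,0],[1,-0.8,0],[1,-0.8,0]],"delta_rot":[[0,0,0],[0,0,0],[0,0,0],[0,0,0]],"grip":[1,1,1,1]}' | tail -3
python3 -m crank '{"translation":[[1,-0.8,0],[1,-0.8,0],[1,-0.8,0],[1,-0.8,0]],"delta_rot":[[0,0,0],[0,0,0],[0,0,0],[0,0,0]],"grip":[1,1,1,1]}' >/dev/null
python3 -m crank '{"translation":[[0.3,-1,0],[0.3,-1,0],[0.3,-1,0],[0.3,-1,0]],"delta_rot":[[0,0,0.17],[0,0,0.17],[0,0,0.17],[0,0,0.17]],"grip":[1,1,1,1]}' >/dev/null
python3 -m crank '{"translation":[[0.1,-1,0],[0.1,-1,0],[0.1,-1,0],[0.1,-1,0]],"delta_rot":[[0,0,0.17],[0,0,0.17],[0,0,0.17],[0,0,0.17]],"grip":[1,1,1,1]}'
```

```text
ft_force: [-0.3, -0.7, -0.3]
grip_width: 0.0937
gripper_force: 0.0
clock: 3.0
tcp_pos: [0.3811, 0.0765, 0.2307]
ee_rot: [[0.998, -0.057, 0.001], [-0.057, -0.998, 0.001], [0.001, -0.001, -1.0]]
ft_force: [0.4, 0.1, 0.1]
grip_width: 0.0942
gripper_force: 0.0
```

```bash
python3 -m crank '{"translation":[[0.3,-1,0],[0.3,-1,0],[0.3,-1,0],[0.3,-1,0],[0.3,-1,0]],"delta_rot":[[0,0,0],[0,0,0],[0,0,0],[0,0,0],[0,0,0]],"grip":[1,1,1,1,1]}'
python3 - <<'E'
from h import *
p=snap('wrist','w1')
print(-np.array(p['R']).T@p['t'],p['R'])
for t in ['wedge','wedge_grip','wedge_tip']:
    for d in robot.landmark_of(p,t)[:3]: print(t,round(d['score'],2),np.round(d['centre'],4),pix(p,d['centre']))
E
```

```text
clock: 3.5
tcp_pos: [0.4366, 0.2199, 0.23]
ee_rot: [[0.998, -0.062, -0.001], [-0.062, -0.998, -0.001], [-0.001, 0.001, -1.0]]
ft_force: [0.7, -1.1, 0.3]
grip_width: 0.094
gripper_force: 0.0
[0.51860077 0.21413319 0.38404605] [[-0.06141313 -0.99811032  0.0020516 ]
 [-0.95745031  0.05949181  0.28239977]
 [-0.28198818  0.01537875 -0.95929462]]
wedge 0.82 [ 0.5399  0.155  -0.001 ] [364  82]
wedge 0.77 [ 0.3811  0.1667 -0.0048] [357 218]
wedge 0.69 [ 0.5329  0.26   -0.0022] [270  95]
wedge_grip 0.97 [0.4285 0.1458 0.014 ] [376 184]
wedge_grip 0.68 [0.1583 0.3618 0.0095] [223 379]
wedge_grip 0.66 [0.5042 0.1415 0.0108] [379 115]
wedge_tip 0.83 [0.5878 0.1725 0.002 ] [348  35]
wedge_tip 0.79 [0.3161 0.1917 0.0007] [339 268]
wedge_tip 0.7 [ 0.4099  0.2977 -0.0018] [249 203]
```

View pics/w1.png

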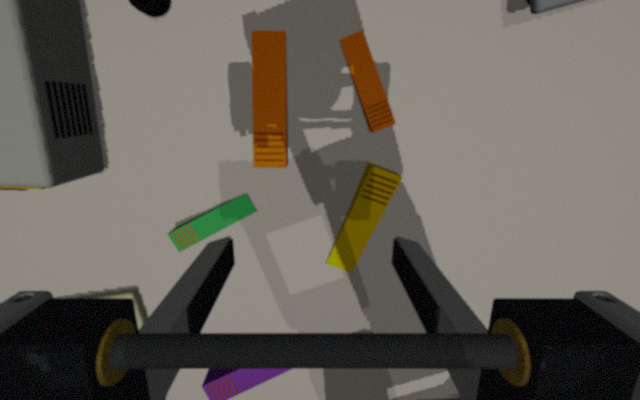

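The wrist picture shows the large wedge, thin-end edge at (253..285, 31) and thick-end top edge near (254..287, 166). I compute its axis from these pixels.

```bash
python3 - <<'E'
from h import *
p=robot.read_camera('wrist')
f=p['frame'].astype(int);m=((f[...,0]>150)&(f[...,1]<f[...,0]*0.62)&(f[...,2]<70)).astype('uint8')
n,l,s,c=cv2.connectedComponentsWithStats(m);
for i in range(1,n):
    if s[i,4]>300: print(s[i],c[i])
i=l[100,270]; ys,xs=np.where(l==i)
for y in (34,50,70,100,120): x=np.where(l[y]==i)[0];print(y,x.min(),x.max())
a=ray(p,269,31,.002);b=ray(p,270.5,166.5,.03);print(a,b,np.hypot(*(a-b)[:2]),np.degrees(np.arctan2(*(a-b)[1::-1])), b+(a-b)*22/140)
for q in [(253.5,100),(286.5,100)]: print(ray(p,*q,.015))
E
```

```text
34 0 639
50 0 639
70 0 639
100 0 639
120 0 639
[0.59605888 0.25245068 0.002     ] [0.45795016 0.26162876 0.03      ] 0.1384133541788417 -3.802030157054721 [0.47965296 0.26018649 0.0256    ]
[0.52820556 0.27456395 0.015     ]
[0.52592642 0.23927355 0.015     ]
```

```bash
python3 -m crank '{"translation":[[0.27,-0.29,0.2],[0.27,-0.29,0.67],[0.27,-0.29,0.67],[0.27,-0.29,0.67],[0.27,-0.29,0.67]],"delta_rot":[[0,0,0],[0,0,0],[0,0,0],[0,0,0],[0,0,0]],"grip":[1,1,1,1,1]}' | sed -n 2p
python3 -m crank '{"translation":[[0,0,0.3],[0,0,0.5],[0,0,0.67],[0,0,0.67],[0,0,0.67],[0,0,0.67],[0,0,0.67],[0,0,0.67],[0,0,0.67]],"delta_rot":[[0,0,0],[0,0,0],[0,0,0],[0,0,0],[0,0,0],[0,0,0],[0,0,0],[0,0,0],[0,0,0]],"grip":[1,1,1,1,0.2,0.2,0.2,0.2,0.2]}'
```

```text
tcp_pos: [0.479, 0.2599, 0.1303]
clock: 5.15
tcp_pos: [0.4795, 0.2611, 0.0303]
ee_rot: [[0.998, -0.063, 0.001], [-0.063, -0.998, 0.001], [0.001, -0.001, -1.0]]
ft_force: [-0.8, -0.4, -0.1]
grip_width: 0.0571
gripper_force: 0.0
```

```bash
python3 -m crank '{"translation":[[0,0,0],[0,0,0],[0,0,0],[0,0,0],[0,0,0],[0,0,0]],"delta_rot":[[0,0,0],[0,0,0],[0,0,0],[0,0,0],[0,0,0],[0,0,0]],"grip":[0,0,0,0,0,0]}'
python3 -m crank '{"translation":[[0,0,-0.1],[0,0,-0.33],[0,0,-0.5],[0,0,-0.5]],"delta_rot":[[0,0,0],[0,0,0],[0,0,0],[0,0,0]],"grip":[0,0,0,0]}'
```

```text
clock: 5.75
tcp_pos: [0.479, 0.261, 0.0295]
ee_rot: [[0.998, -0.063, 0.0], [-0.063, -0.998, 0.0], [0.0, -0.0, -1.0]]
ft_force: [-0.1, 0.7, 0.8]
grip_width: 0.0359
gripper_force: 29.8
clock: 6.15
tcp_pos: [0.4825, 0.2619, 0.1094]
ee_rot: [[0.998, -0.063, 0.009], [-0.063, -0.998, 0.003], [0.009, -0.003, -1.0]]
ft_force: [0.8, -0.2, -0.9]
grip_width: 0.0359
gripper_force: 29.8
```

```bash
python3 -m crank '{"translation":[[-0.07,0.3,-0.3],[-0.07,0.6,-0.6],[-0.07,1,-0.6],[-0.07,1,-0.6],[-0.07,1,-0.6],[-0.07,1,-0.6]],"delta_rot":[[0,0,0],[0,0,0],[0,0,0],[0,0,0],[0,0,0],[0,0,0]],"grip":[0,0,0,0,0,0]}'
python3 - <<'E'
from h import *
p=snap('wrist','w2')
for t in ['stand','low_corner','vial_mid','bubble_mid','wedge_tip']:
    for d in robot.landmark_of(p,t)[:3]: print(t,round(d['score'],2),np.round(d['centre'],4),pix(p,d['centre']))
import json
json.dump({k:np.array(v).tolist() for k,v in p.items() if k!='frame'},open('w2.json','w'))
E
```

```text
clock: 6.75
tcp_pos: [0.4585, 0.1114, 0.1938]
ee_rot: [[0.998, -0.065, -0.001], [-0.065, -0.998, 0.0], [-0.001, -0.0, -1.0]]
ft_force: [0.3, 0.0, -1.2]
grip_width: 0.0358
gripper_force: 29.8
low_corner 0.7 [ 0.6111 -0.0054  0.0341] [438  10]
vial_mid 0.73 [0.4568 0.1086 0.1745] [316 257]
wedge_tip 0.89 [0.5901 0.1709 0.002 ] [241  57]
wedge_tip 0.76 [0.5828 0.1077 0.1603] [302  20]
wedge_tip 0.63 [0.4137 0.2991 0.001 ] [149 234]
```

View pics/w2.png

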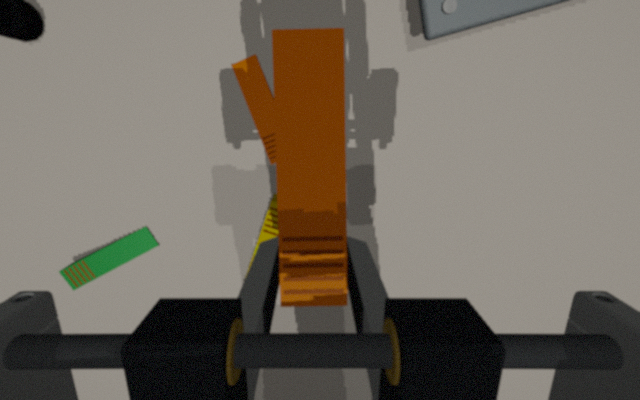

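The picture shows the stand's low corner at about (427,39), the near edge running to (575,0), the left edge to (419,0), and a foot bolt at (449,6). The wedge is held straight.

```bash
python3 - <<'E'
from h import *
import json
p=json.load(open('w2.json'))
c=ray(p,427,39,.036);e=ray(p,575,1,.036);l=ray(p,419,1,.040);b=ray(p,449,6,.047)
print(c,e,l,b)
print(np.degrees(np.arctan2((e-c)[0],-(e-c)[1])),np.degrees(np.arctan2(*(l-c)[1::-1])))
y=np.radians(np.mean([np.degrees(np.arctan2((e-c)[0],-(e-c)[1]))]));
for y in (y,np.radians(13)): print(c[:2]+np.array([[np.cos(y),-np.sin(y)],[np.sin(y),np.cos(y)]])@[.02,-.02])
print(ray(p,273,30,.165),ray(p,344,29,.165),ray(p,281,305,.193),ray(p,347,304,.193))
E
```

```text
[0.5890602 0.0033651 0.036    ] [ 0.60918514 -0.1178726   0.036     ] [0.61732102 0.01228464 0.04      ] [ 0.61035919 -0.00984433  0.047     ]
9.424917495126182 17.51648753452949
[ 0.61206532 -0.01308982]
[ 0.61304662 -0.01162328]
[0.57817951 0.12254937 0.165     ] [0.57632887 0.08703895 0.165     ] [0.43874558 0.12886448 0.193     ] [0.43703965 0.09326046 0.193     ]
```

```bash
python3 -m crank '{"translation":[[-0.05,0.33,0],[-0.1,0.66,0],[-0.15,1,0],[-0.15,1,0],[-0.15,1,0]],"delta_rot":[[0,0,-0.1],[0,0,-0.24],[0,0,-0.24],[0,0,-0.24],[0,0,-0.24]],"grip":[0,0,0,0,0]}' | sed -n 2,3p
python3 -m crank '{"translation":[[0,0.06,0.3],[0,0.06,0.6],[0,0.06,0.9],[0,0.06,0.9],[0,0.06,0.9]],"delta_rot":[[0,0,0],[0,0,0],[0,0,0],[0,0,0],[0,0,0]],"grip":[0,0,0,0,0]}'
python3 - <<'E'
from h import *
p=snap('wrist','w3'); a=snap('scene','s3');b=snap('side','d3')
for q in (p,a,b):
  for t in ['low_corner','wedge_tip','wedge_grip','bubble_mid','vial_mid']:
    for d in robot.landmark_of(q,t)[:2]: print(t,round(d['score'],2),np.round(d['centre'],4),pix(q,d['centre']))
def cr(q): 
    u,v=pix(q,[.70,-.02,.06]);print(u-25,v-25); return cv2.resize(cv2.cvtColor(q['frame'],cv2.COLOR_RGB2BGR)[v-25:v+25,u-25:u+25],None,fx=8,fy=8,interpolation=cv2.INTER_CUBIC)
cv2.imwrite('pics/c3.png',np.hstack([cr(a),cr(b)]))
E
```

```text
tcp_pos: [0.427, -0.0372, 0.1944]
ee_rot: [[0.983, 0.184, -0.0], [0.184, -0.983, 0.0], [0.0, -0.0, -1.0]]
clock: 8.05
tcp_pos: [0.4286, -0.0438, 0.0593]
ee_rot: [[0.982, 0.189, -0.002], [0.189, -0.982, 0.001], [-0.002, -0.001, -1.0]]
ft_force: [-0.7, -0.4, -0.3]
grip_width: 0.0359
gripper_force: 29.8
low_corner 0.62 [ 0.4337 -0.0481  0.0403] [320 248]
wedge_tip 0.8 [ 0.5521 -0.017   0.0274] [305  14]
wedge_grip 0.81 [0.5043 0.144  0.0096] [10 54]
wedge_grip 0.8 [0.4269 0.146  0.0115] [ 13 185]
low_corner 0.87 [ 0.6097 -0.0085  0.0378] [373 223]
wedge_tip 0.89 [ 0.548  -0.0181  0.0355] [352 219]
wedge_tip 0.85 [0.3195 0.1935 0.0029] [324 174]
wedge_grip 0.92 [ 0.4314 -0.0431  0.0463] [314 208]
wedge_grip 0.82 [0.4214 0.1428 0.0116] [342 188]
bubble_mid 0.31 [ 0.6819 -0.3789  0.0018] [326 331]
vial_mid 0.93 [ 0.7034 -0.0228  0.0648] [402 229]
vial_mid 0.24 [ 0.4329 -0.0415  0.0427] [314 209]
low_corner 0.97 [ 0.61   -0.0074  0.0374] [285 197]
wedge_tip 0.73 [4.097e-01 2.939e-01 2.000e-04] [294 300]
wedge_tip 0.71 [0.5913 0.1704 0.0006] [260 246]
wedge_grip 0.85 [0.4257 0.1442 0.0104] [315 257]
wedge_grip 0.66 [0.1588 0.3612 0.0138] [372 358]
376 205
237 156
```

View pics/c3.png

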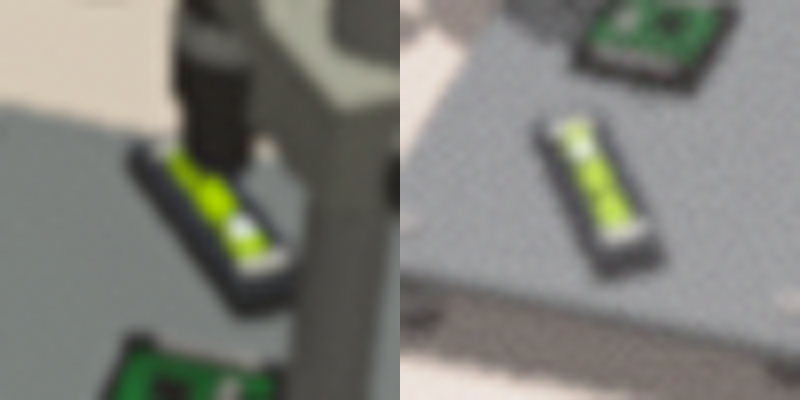

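View pics/w3.png

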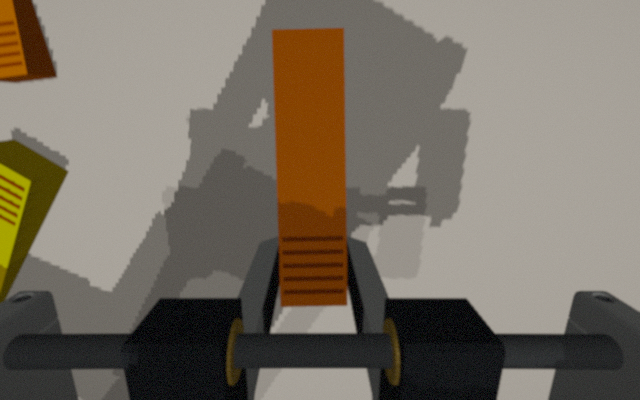

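Both crops show the bubble off to the high side (scene crop about (240,230), side crop about (580,147)). The wedge is held straight in the wrist view and its line passes through the foot. I lower it now and start advancing.

```bash
python3 -m crank '{"translation":[[0,0,0.1],[0,0,0.15],[0,0,0.2],[0,0,0.2],[0,0,0.2]],"delta_rot":[[0,0,0],[0,0,0],[0,0,0],[0,0,0],[0,0,0]],"grip":[0,0,0,0,0]}' | sed -n 2,4p
python3 -m crank '{"translation":[[0.08,0,0],[0.16,0,0],[0.24,0,0],[0.32,0,0],[0.36,0,0],[0.4,0,0],[0.4,0,0]],"delta_rot":[[0,0,0],[0,0,0],[0,0,0],[0,0,0],[0,0,0],[0,0,0],[0,0,0]],"grip":[0,0,0,0,0,0,0]}'
python3 -m crank '{"translation":[[0.03,0,0],[0.06,0,0],[0.09,0,0],[0.12,0,0],[0.15,0,0],[0.18,0,0],[0.2,0,0],[0.2,0,0]],"delta_rot":[[0,0,0],[0,0,0],[0,0,0],[0,0,0],[0,0,0],[0,0,0],[0,0,0],[0,0,0]],"grip":[0,0,0,0,0,0,0,0]}'
cat > bub.py <<'E'
from h import *
s=robot.observe();print('F',np.round(s['ft_force'],1),'tcp',np.round(s['tcp_pos'],4),s['clock'])
for c in ('scene','side'):
    p=robot.read_camera(c)
    for t in ('low_corner','vial_mid','bubble_mid'):
        for d in robot.landmark_of(p,t)[:1]: print(c,t,round(d['score'],2),np.round(d['centre'],4))
    # profile of blue/whiteness along vial axis
    a=np.radians(11)-np.arctan2(.2,.16); 
    v=np.array([.7045,-.0228,.067]); f=p['frame'].astype(np.float32)
    o=[]
    for t in np.arange(-28,29,2):
        u=None
        q=v+t/1000*np.array([np.cos(a),np.sin(a),0]); 
        best=0
        for w in (-4,-2,0,2,4):
            z=q+w/1000*np.array([-np.sin(a),np.cos(a),0]); C=np.array(p['R'])@z+p['t'];x,y=C[:2]/C[2];k=1+p['k1']*(x*x+y*y)
            m=cv2.getRectSubPix(f[...,2].copy(),(1,1),(float(p['cx']+p['fx']*x*k),float(p['cy']+p['fy']*y*k)))[0,0]; 
            g=cv2.getRectSubPix(f[...,1].copy(),(1,1),(float(p['cx']+p['fx']*x*k),float(p['cy']+p['fy']*y*k)))[0,0]
            if g>best: best=g;u=m
        o.append(int(u))
    print(c,dict(zip(range(-28,29,2),o)))
E
python3 bub.py
```

```text
tcp_pos: [0.4287, -0.0452, 0.0292]
ee_rot: [[0.982, 0.187, -0.0], [0.187, -0.982, 0.0], [-0.0, -0.0, -1.0]]
ft_force: [0.1, 0.9, -1.1]
clock: 10.15
tcp_pos: [0.4885, -0.034, 0.0295]
ee_rot: [[0.982, 0.187, 0.0], [0.187, -0.982, -0.0], [0.0, 0.0, -1.0]]
ft_force: [-0.3, 0.2, 0.2]
grip_width: 0.0358
gripper_force: 29.9
clock: 10.95
tcp_pos: [0.5177, -0.0284, 0.0295]
ee_rot: [[0.982, 0.187, 0.0], [0.187, -0.982, -0.0], [0.0, 0.0, -1.0]]
ft_force: [-0.8, -0.3, -0.5]
grip_width: 0.0359
gripper_force: 29.9
F [-0.8 -0.3 -0.5] tcp [ 0.5177 -0.0284  0.0295] 10.95
scene low_corner 0.89 [ 0.608  -0.0088  0.0375]
scene vial_mid 0.88 [ 0.7042 -0.0248  0.0683]
scene {-28: 126, -26: 99, -24: 88, -22: 62, -20: 37, -18: 22, -16: 14, -14: 12, -12: 12, -10: 8, -8: 6, -6: 4, -4: 2, -2: 0, 0: 0, 2: 0, 4: 0, 6: 0, 8: 6, 10: 5, 12: 59, 14: 101, 16: 159, 18: 167, 20: 184, 22: 159, 24: 139, 26: 99, 28: 62}
side low_corner 0.75 [ 0.6094 -0.0099  0.0375]
side vial_mid 0.89 [ 0.7029 -0.0225  0.0693]
side {-28: 137, -26: 119, -24: 107, -22: 96, -20: 87, -18: 84, -16: 81, -14: 81, -12: 82, -10: 82, -8: 83, -6: 83, -4: 84, -2: 86, 0: 89, 2: 88, 4: 86, 6: 89, 8: 94, 10: 108, 12: 126, 14: 145, 16: 163, 18: 175, 20: 187, 22: 189, 24: 176, 26: 162, 28: 157}
```

```bash
python3 -m crank '{"translation":[[0.02,0,0],[0.04,0,0],[0.06,0,0],[0.08,0,0],[0.1,0,0],[0.1,0,0],[0.1,0,0]],"delta_rot":[[0,0,0],[0,0,0],[0,0,0],[0,0,0],[0,0,0],[0,0,0],[0,0,0]],"grip":[0,0,0,0,0,0,0]}' | sed -n 2,4p; python3 bub.py
```

```text
tcp_pos: [0.532, -0.0256, 0.0294]
ee_rot: [[0.982, 0.187, -0.0], [0.187, -0.982, -0.0], [-0.0, -0.0, -1.0]]
ft_force: [0.2, 0.0, -0.2]
F [ 0.2  0.  -0.2] tcp [ 0.532  -0.0256  0.0294] 12.05
scene low_corner 0.57 [ 0.6075 -0.0095  0.0389]
scene vial_mid 0.64 [ 0.7056 -0.023   0.0651]
scene {-28: 126, -26: 112, -24: 88, -22: 62, -20: 36, -18: 20, -16: 13, -14: 11, -12: 12, -10: 10, -8: 2, -6: 4, -4: 1, -2: 0, 0: 0, 2: 0, 4: 0, 6: 0, 8: 6, 10: 24, 12: 59, 14: 101, 16: 159, 18: 166, 20: 183, 22: 159, 24: 139, 26: 98, 28: 61}
side low_corner 0.66 [ 0.6104 -0.0099  0.0369]
side vial_mid 0.88 [ 0.7044 -0.0203  0.0654]
side {-28: 136, -26: 117, -24: 106, -22: 96, -20: 89, -18: 86, -16: 84, -14: 83, -12: 81, -10: 79, -8: 80, -6: 81, -4: 82, -2: 83, 0: 84, 2: 85, 4: 87, 6: 89, 8: 94, 10: 105, 12: 124, 14: 145, 16: 164, 18: 174, 20: 185, 22: 188, 24: 176, 26: 163, 28: 156}
```

```bash
python3 -m crank '{"translation":[[0.012,0,0],[0.024,0,0],[0.036,0,0],[0.048,0,0],[0.06,0,0],[0.06,0,0]],"delta_rot":[[0,0,0],[0,0,0],[0,0,0],[0,0,0],[0,0,0],[0,0,0]],"grip":[0,0,0,0,0,0]}' | sed -n 2,4p; python3 bub.py | grep -v _
```

```text
tcp_pos: [0.5408, -0.0239, 0.0293]
ee_rot: [[0.982, 0.187, -0.0], [0.187, -0.982, 0.0], [-0.0, -0.0, -1.0]]
ft_force: [1.0, 0.4, -1.1]
F [ 1.   0.4 -1.1] tcp [ 0.5408 -0.0239  0.0293] 13.05
scene {-28: 125, -26: 100, -24: 86, -22: 61, -20: 36, -18: 21, -16: 15, -14: 13, -12: 13, -10: 11, -8: 4, -6: 1, -4: 1, -2: 0, 0: 0, 2: 0, 4: 0, 6: 0, 8: 5, 10: 24, 12: 58, 14: 98, 16: 156, 18: 163, 20: 178, 22: 152, 24: 132, 26: 89, 28: 53}
side {-28: 144, -26: 128, -24: 113, -22: 101, -20: 93, -18: 91, -16: 89, -14: 85, -12: 82, -10: 80, -8: 79, -6: 79, -4: 80, -2: 81, 0: 82, 2: 84, 4: 85, 6: 87, 8: 92, 10: 98, 12: 113, 14: 128, 16: 144, 18: 156, 20: 169, 22: 175, 24: 166, 26: 157, 28: 155}
```

```bash
python3 -m crank '{"translation":[[0.01,0,0],[0.02,0,0],[0.03,0,0],[0.033,0,0],[0.033,0,0]],"delta_rot":[[0,0,0],[0,0,0],[0,0,0],[0,0,0],[0,0,0]],"grip":[0,0,0,0,0]}' | sed -n 2,4p; python3 bub.py | grep -v mid
python3 -m crank '{"translation":[[0.01,0,0],[0.02,0,0],[0.03,0,0],[0.033,0,0],[0.033,0,0],[0.033,0,0],[0.033,0,0]],"delta_rot":[[0,0,0],[0,0,0],[0,0,0],[0,0,0],[0,0,0],[0,0,0],[0,0,0]],"grip":[0,0,0,0,0,0,0]}' | sed -n 2,4p; python3 bub.py | grep -v mid
```

```text
tcp_pos: [0.5454, -0.023, 0.0292]
ee_rot: [[0.982, 0.187, -0.001], [0.187, -0.982, 0.0], [-0.001, -0.0, -1.0]]
ft_force: [-1.4, 0.2, -1.7]
F [-1.4  0.2 -1.7] tcp [ 0.5454 -0.023   0.0292] 13.95
scene low_corner 0.74 [ 0.607  -0.009   0.0395]
scene {-28: 129, -26: 102, -24: 71, -22: 44, -20: 21, -18: 19, -16: 15, -14: 14, -12: 15, -10: 5, -8: 0, -6: 0, -4: 0, -2: 0, 0: 0, 2: 0, 4: 0, 6: 0, 8: 5, 10: 21, 12: 55, 14: 97, 16: 130, 18: 162, 20: 177, 22: 152, 24: 132, 26: 89, 28: 53}
side low_corner 0.74 [ 0.6083 -0.0093  0.037 ]
side {-28: 147, -26: 130, -24: 116, -22: 104, -20: 96, -18: 89, -16: 85, -14: 84, -12: 83, -10: 82, -8: 82, -6: 81, -4: 82, -2: 82, 0: 81, 2: 83, 4: 84, 6: 85, 8: 89, 10: 95, 12: 109, 14: 125, 16: 141, 18: 154, 20: 168, 22: 174, 24: 168, 26: 159, 28: 157}
tcp_pos: [0.5504, -0.0221, 0.0294]
ee_rot: [[0.982, 0.187, -0.0], [0.187, -0.982, 0.0], [-0.0, -0.0, -1.0]]
ft_force: [-1.7, -0.4, -2.8]
F [-1.7 -0.4 -2.8] tcp [ 0.5504 -0.0221  0.0294] 15.05
scene low_corner 0.56 [ 0.6078 -0.0103  0.039 ]
scene {-28: 123, -26: 82, -24: 68, -22: 43, -20: 24, -18: 22, -16: 20, -14: 12, -12: 13, -10: 8, -8: 0, -6: 0, -4: 0, -2: 0, 0: 0, 2: 0, 4: 0, 6: 0, 8: 12, 10: 38, 12: 73, 14: 138, 16: 152, 18: 139, 20: 135, 22: 97, 24: 67, 26: 33, 28: 9}
side low_corner 0.72 [ 0.6082 -0.0086  0.0384]
side {-28: 151, -26: 138, -24: 122, -22: 107, -20: 96, -18: 93, -16: 89, -14: 86, -12: 84, -10: 84, -8: 83, -6: 81, -4: 82, -2: 82, 0: 83, 2: 85, 4: 86, 6: 90, 8: 98, 10: 110, 12: 127, 14: 142, 16: 157, 18: 162, 20: 166, 22: 163, 24: 150, 26: 136, 28: 139}
```

```bash
python3 -m crank '{"translation":[[0.007,0,0],[0.014,0,0],[0.02,0,0],[0.02,0,0],[0.02,0,0],[0.02,0,0],[0.02,0,0],[0.02,0,0],[0.02,0,0],[0.02,0,0]],"delta_rot":[[0,0,0],[0,0,0],[0,0,0],[0,0,0],[0,0,0],[0,0,0],[0,0,0],[0,0,0],[0,0,0],[0,0,0]],"grip":[0,0,0,0,0,0,0,0,0,0]}' | sed -n 2,4p; python3 bub.py | grep -v vial
```

```text
tcp_pos: [0.5534, -0.0215, 0.0294]
ee_rot: [[0.982, 0.187, 0.0], [0.187, -0.982, 0.0], [0.0, -0.0, -1.0]]
ft_force: [-1.6, -1.1, -3.2]
F [-1.6 -1.1 -3.2] tcp [ 0.5534 -0.0215  0.0294] 16.45
scene low_corner 0.75 [ 4.096e-01 -3.445e-01  2.000e-04]
scene {-28: 101, -26: 74, -24: 63, -22: 37, -20: 20, -18: 21, -16: 19, -14: 12, -12: 14, -10: 10, -8: 0, -6: 0, -4: 0, -2: 0, 0: 0, 2: 14, 4: 25, 6: 52, 8: 109, 10: 127, 12: 127, 14: 123, 16: 104, 18: 76, 20: 46, 22: 19, 24: 0, 26: 0, 28: 3}
side low_corner 0.74 [ 0.6108 -0.0092  0.0405]
side bubble_mid 0.68 [ 0.556  -0.0206  0.0098]
side {-28: 154, -26: 143, -24: 126, -22: 110, -20: 98, -18: 91, -16: 85, -14: 83, -12: 82, -10: 82, -8: 80, -6: 78, -4: 79, -2: 80, 0: 81, 2: 89, 4: 98, 6: 112, 8: 130, 10: 150, 12: 165, 14: 171, 16: 175, 18: 167, 20: 158, 22: 138, 24: 122, 26: 108, 28: 108}
```

```bash
python3 -m crank '{"translation":[[0.007,0,0],[0.014,0,0],[0.02,0,0],[0.02,0,0],[0.02,0,0],[0.02,0,0],[0.02,0,0],[0.02,0,0],[0.02,0,0],[0.02,0,0]],"delta_rot":[[0,0,0],[0,0,0],[0,0,0],[0,0,0],[0,0,0],[0,0,0],[0,0,0],[0,0,0],[0,0,0],[0,0,0]],"grip":[0,0,0,0,0,0,0,0,0,0]}' | sed -n 2,4p; python3 bub.py | grep -v vial
python3 - <<'E'
from h import *
a=snap('scene','s4');b=snap('side','d4')
def cr(q): 
    u,v=pix(q,[.70,-.02,.06]); return cv2.resize(cv2.cvtColor(q['frame'],cv2.COLOR_RGB2BGR)[v-25:v+25,u-25:u+25],None,fx=8,fy=8,interpolation=cv2.INTER_CUBIC)
cv2.imwrite('pics/c4.png',np.hstack([cr(a),cr(b)]))
E
```

```text
tcp_pos: [0.5563, -0.0209, 0.0294]
ee_rot: [[0.982, 0.187, -0.0], [0.187, -0.982, 0.0], [-0.0, -0.0, -1.0]]
ft_force: [-2.7, 0.2, -3.2]
F [-2.7  0.2 -3.2] tcp [ 0.5563 -0.0209  0.0294] 17.85
scene low_corner 0.97 [ 0.6059 -0.0096  0.0386]
scene {-28: 100, -26: 73, -24: 62, -22: 37, -20: 20, -18: 14, -16: 20, -14: 12, -12: 14, -10: 12, -8: 2, -6: 0, -4: 0, -2: 10, 0: 9, 2: 64, 4: 98, 6: 104, 8: 142, 10: 128, 12: 118, 14: 88, 16: 52, 18: 16, 20: 0, 22: 0, 24: 0, 26: 0, 28: 3}
side low_corner 0.77 [ 0.6123 -0.0103  0.0409]
side {-28: 159, -26: 147, -24: 132, -22: 117, -20: 104, -18: 95, -16: 86, -14: 83, -12: 81, -10: 79, -8: 78, -6: 77, -4: 78, -2: 82, 0: 88, 2: 101, 4: 114, 6: 129, 8: 146, 10: 164, 12: 170, 14: 164, 16: 157, 18: 140, 20: 125, 22: 113, 24: 102, 26: 94, 28: 104}
```

View pics/c4.png

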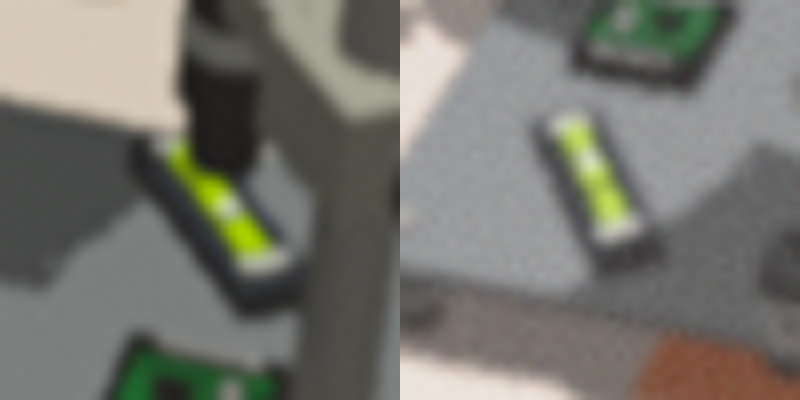

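In both crops the bubble is close to the middle but still on the high side by about 6–7 mm (scene (230,207), side (588,163)).

```bash
python3 -m crank '{"translation":[[0.007,0,0],[0.014,0,0],[0.02,0,0],[0.025,0,0],[0.025,0,0],[0.025,0,0],[0.025,0,0],[0.025,0,0],[0.025,0,0],[0.025,0,0],[0.025,0,0],[0.025,0,0]],"delta_rot":[[0,0,0],[0,0,0],[0,0,0],[0,0,0],[0,0,0],[0,0,0],[0,0,0],[0,0,0],[0,0,0],[0,0,0],[0,0,0],[0,0,0]],"grip":[0,0,0,0,0,0,0,0,0,0,0,0]}' | sed -n 2,4p; python3 bub.py | grep -v vial
```

```text
tcp_pos: [0.5601, -0.0202, 0.0294]
ee_rot: [[0.982, 0.187, -0.0], [0.187, -0.982, 0.0], [0.0, -0.0, -1.0]]
ft_force: [-3.6, -0.2, -3.8]
F [-3.6 -0.2 -3.8] tcp [ 0.5601 -0.0202  0.0294] 19.55
scene low_corner 0.96 [ 0.6065 -0.0126  0.0414]
scene bubble_mid 0.65 [ 0.7102 -0.0883 -0.0008]
scene {-28: 61, -26: 50, -24: 32, -22: 25, -20: 14, -18: 10, -16: 13, -14: 13, -12: 16, -10: 14, -8: 3, -6: 0, -4: 29, -2: 61, 0: 103, 2: 147, 4: 164, 6: 179, 8: 168, 10: 142, 12: 110, 14: 63, 16: 30, 18: 9, 20: 0, 22: 0, 24: 0, 26: 0, 28: 5}
side low_corner 0.58 [ 0.6072 -0.0078  0.0407]
side bubble_mid 0.26 [ 0.6131 -0.0098  0.0045]
side {-28: 143, -26: 138, -24: 127, -22: 111, -20: 101, -18: 95, -16: 89, -14: 86, -12: 83, -10: 80, -8: 80, -6: 80, -4: 84, -2: 92, 0: 102, 2: 123, 4: 144, 6: 161, 8: 172, 10: 184, 12: 181, 14: 164, 16: 147, 18: 131, 20: 111, 22: 100, 24: 94, 26: 90, 28: 100}
```

```bash
python3 -m crank '{"translation":[[0.007,0,0],[0.014,0,0],[0.02,0,0],[0.02,0,0],[0.02,0,0],[0.02,0,0],[0.02,0,0],[0.02,0,0],[0.02,0,0],[0.02,0,0],[0.02,0,0],[0.02,0,0]],"delta_rot":[[0,0,0],[0,0,0],[0,0,0],[0,0,0],[0,0,0],[0,0,0],[0,0,0],[0,0,0],[0,0,0],[0,0,0],[0,0,0],[0,0,0]],"grip":[0,0,0,0,0,0,0,0,0,0,0,0]}' | sed -n 2,4p; python3 bub.py | grep -v vial
python3 -m crank '{"translation":[[0,0,0],[0,0,0],[0,0,0],[0,0,0],[0,0,0],[0,0,0],[0,0,0]],"delta_rot":[[0,0,0],[0,0,0],[0,0,0],[0,0,0],[0,0,0],[0,0,0],[0,0,0]],"grip":[0.6,0.6,0.6,0.6,0.6,0.6,0.6]}';  python3 bub.py | grep -v vial
```

```text
tcp_pos: [0.5631, -0.0197, 0.0295]
ee_rot: [[0.982, 0.187, 0.0], [0.187, -0.982, 0.0], [0.0, -0.0, -1.0]]
ft_force: [-3.8, -0.6, -4.8]
F [-3.8 -0.6 -4.8] tcp [ 0.5631 -0.0197  0.0295] 21.15
scene low_corner 0.61 [ 0.6078 -0.0075  0.0427]
scene {-28: 56, -26: 48, -24: 32, -22: 27, -20: 16, -18: 11, -16: 10, -14: 8, -12: 13, -10: 13, -8: 14, -6: 24, -4: 86, -2: 115, 0: 145, 2: 169, 4: 159, 6: 147, 8: 120, 10: 85, 12: 50, 14: 16, 16: 0, 18: 0, 20: 0, 22: 0, 24: 0, 26: 0, 28: 5}
side low_corner 0.63 [ 0.6103 -0.0092  0.0422]
side bubble_mid 0.38 [ 0.6824 -0.383   0.0033]
side {-28: 143, -26: 133, -24: 123, -22: 110, -20: 95, -18: 91, -16: 87, -14: 85, -12: 83, -10: 82, -8: 82, -6: 85, -4: 96, -2: 115, 0: 135, 2: 156, 4: 172, 6: 180, 8: 177, 10: 173, 12: 161, 14: 141, 16: 123, 18: 106, 20: 93, 22: 86, 24: 84, 26: 83, 28: 91}
clock: 22.25
tcp_pos: [0.5631, -0.0197, 0.0295]
ee_rot: [[0.982, 0.187, 0.0], [0.187, -0.982, 0.0], [0.0, 0.0, -1.0]]
ft_force: [-0.1, 0.5, -0.4]
grip_width: 0.0565
gripper_force: 0.0
F [-0.1  0.5 -0.4] tcp [ 0.5631 -0.0197  0.0295] 22.25
scene low_corner 0.82 [ 0.6076 -0.0101  0.0415]
scene {-28: 51, -26: 43, -24: 27, -22: 24, -20: 16, -18: 13, -16: 13, -14: 12, -12: 16, -10: 14, -8: 6, -6: 7, -4: 46, -2: 75, 0: 112, 2: 146, 4: 153, 6: 157, 8: 139, 10: 109, 12: 81, 14: 38, 16: 14, 18: 3, 20: 0, 22: 0, 24: 0, 26: 0, 28: 3}
side low_corner 0.93 [ 0.6107 -0.0081  0.0409]
side bubble_mid 0.57 [ 0.6137 -0.0121  0.0047]
side {-28: 140, -26: 136, -24: 127, -22: 110, -20: 101, -18: 95, -16: 89, -14: 86, -12: 85, -10: 84, -8: 83, -6: 82, -4: 89, -2: 101, 0: 116, 2: 139, 4: 161, 6: 176, 8: 181, 10: 184, 12: 175, 14: 156, 16: 138, 18: 123, 20: 101, 22: 90, 24: 87, 26: 85, 28: 96}
```

```bash
python3 -m crank '{"translation":[[0,0,-0.15],[0,0,-0.45],[0,0,-0.75],[0.05,-0.33,-1],[0.05,-0.33,-1]],"delta_rot":[[0,0,0],[0,0,0],[0,0,0],[0,0,0],[0,0,0]],"grip":[0.6,0.6,0.6,0.6,0.6]}' | sed -n 1,2p
python3 -m crank '{"translation":[[0,0,-0.3],[0,0,-0.45],[0,0,-0.45],[0,0,-0.45],[0,0,-0.45]],"delta_rot":[[0,0,0],[0,0,0],[0,0,0],[0,0,0],[0,0,0]],"grip":[0.6,0.6,0.6,0.6,0.6]}' | sed -n 1,2p
python3 - <<'E'
from h import *
p=snap('wrist','w5')
for t in ['low_corner','vial_mid','bubble_mid','wedge','wedge_grip']:
    for d in robot.landmark_of(p,t)[:2]: print(t,round(d['score'],2),np.round(d['centre'],4),pix(p,d['centre']))
u,v=pix(p,[.7045,-.023,.067]);print(u,v)
v=max(v,50);I=cv2.imread('pics/w5.png')
cv2.imwrite('pics/c5.png',np.hstack([cv2.resize(I[v-50:v+50,u-50:u+50],(400,400),interpolation=cv2.INTER_CUBIC),cv2.resize(I,(400,250)).copy() if 0 else cv2.copyMakeBorder(cv2.resize(I,(400,250)),0,150,0,0,0)]))
E
python3 bub.py | grep -v mid
```

```text
clock: 23.15
tcp_pos: [0.5639, 0.0322, 0.1845]
clock: 23.65
tcp_pos: [0.5596, 0.0302, 0.2441]
low_corner 0.89 [ 0.6118 -0.0065  0.0379] [354 141]
vial_mid 0.96 [ 0.7102 -0.0246  0.068 ] [402  41]
vial_mid 0.38 [ 0.6347  0.37   -0.0011] [23 52]
bubble_mid 0.71 [0.6341 0.3706 0.0037] [19 52]
bubble_mid 0.47 [ 0.7084 -0.0273  0.0702] [405  44]
wedge 0.82 [ 3.903e-01  3.430e-01 -1.000e-04] [ 55 255]
wedge 0.64 [0.1665 0.3163 0.0025] [ 76 392]
wedge_grip 0.95 [0.4272 0.1434 0.0125] [207 260]
wedge_grip 0.95 [0.3854 0.3782 0.0082] [ 22 256]
398 48
F [-0.2 -0.9  0.1] tcp [0.5607 0.0303 0.246 ] 23.95
scene low_corner 0.57 [ 0.6081 -0.0098  0.0442]
scene {-28: 73, -26: 59, -24: 44, -22: 33, -20: 26, -18: 23, -16: 26, -14: 23, -12: 24, -10: 24, -8: 22, -6: 20, -4: 22, -2: 41, 0: 58, 2: 75, 4: 80, 6: 84, 8: 75, 10: 61, 12: 40, 14: 16, 16: 3, 18: 1, 20: 0, 22: 0, 24: 0, 26: 0, 28: 3}
side low_corner 0.8 [ 0.6098 -0.0083  0.038 ]
side {-28: 111, -26: 107, -24: 98, -22: 85, -20: 77, -18: 73, -16: 69, -14: 67, -12: 66, -10: 65, -8: 63, -6: 62, -4: 66, -2: 72, 0: 80, 2: 92, 4: 103, 6: 115, 8: 117, 10: 121, 12: 118, 14: 108, 16: 99, 18: 90, 20: 82, 22: 80, 24: 81, 26: 83, 28: 90}
```

View pics/c5.png

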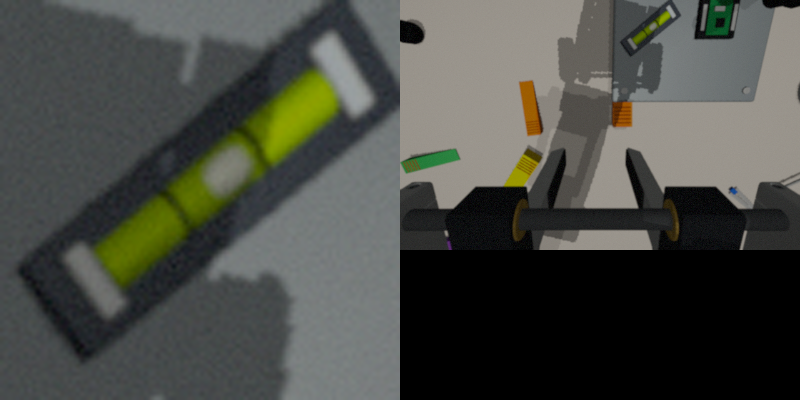

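The enlarged wrist view shows the lines at crop (178,210) and (253,151) and the bubble's middle at about (228,170). That puts it about 3.6 mm to the high side. I regrip and push about 3.7 mm more.

```bash
python3 -m crank '{"translation":[[-0.05,0.33,0],[-0.05,0.33,0.3],[-0.05,0.33,0.6],[-0.05,0.33,0.8],[-0.05,0.33,0.8]],"delta_rot":[[0,0,0],[0,0,0],[0,0,0],[0,0,0],[0,0,0]],"grip":[0.6,0.6,0.6,0.6,0.6]}' | sed -n 1,2p
python3 -m crank '{"translation":[[0,0,0.2],[0,0,0.4],[0,0,0.6],[0,0,0.65],[0,0,0.65],[0,0,0.65],[0,0,0.65],[0,0,0.65],[0,0,0.65],[0,0,0.65],[0,0,0.65],[0,0,0.65]],"delta_rot":[[0,0,0],[0,0,0],[0,0,0],[0,0,0],[0,0,0],[0,0,0],[0,0,0],[0,0,0],[0,0,0],[0,0,0],[0,0,0],[0,0,0]],"grip":[0.6,0.6,0.6,0.6,0.6,0,0,0,0,0,0,0]}'; python3 bub.py | grep -v mid
```

```text
clock: 24.85
tcp_pos: [0.5586, -0.0191, 0.1217]
clock: 26.05
tcp_pos: [0.5644, -0.0196, 0.0313]
ee_rot: [[0.982, 0.187, 0.003], [0.187, -0.982, -0.0], [0.003, 0.001, -1.0]]
ft_force: [-1.2, 0.4, 7.2]
grip_width: 0.0357
gripper_force: 30.0
F [-1.2  0.4  7.2] tcp [ 0.5644 -0.0196  0.0313] 26.05
scene low_corner 0.93 [ 0.6082 -0.0088  0.0404]
scene {-28: 60, -26: 42, -24: 26, -22: 22, -20: 13, -18: 12, -16: 14, -14: 14, -12: 17, -10: 15, -8: 4, -6: 1, -4: 41, -2: 72, 0: 109, 2: 145, 4: 153, 6: 158, 8: 140, 10: 109, 12: 80, 14: 37, 16: 13, 18: 4, 20: 0, 22: 0, 24: 0, 26: 0, 28: 3}
side low_corner 0.78 [ 0.6078 -0.0069  0.0399]
side {-28: 136, -26: 135, -24: 126, -22: 112, -20: 99, -18: 93, -16: 88, -14: 86, -12: 84, -10: 83, -8: 81, -6: 80, -4: 86, -2: 97, 0: 116, 2: 138, 4: 157, 6: 172, 8: 178, 10: 184, 12: 175, 14: 155, 16: 135, 18: 116, 20: 100, 22: 90, 24: 87, 26: 86, 28: 97}
```

```bash
python3 -m crank '{"translation":[[0,0,0],[0,0,0]],"delta_rot":[[0,0,0],[0,0,0]],"grip":[0,0]}'; python3 - <<'E'
from h import *
p=snap('wrist','w6')
E
```

```text
clock: 26.65
tcp_pos: [0.5644, -0.0196, 0.0314]
ee_rot: [[0.982, 0.187, 0.003], [0.187, -0.982, -0.0], [0.003, 0.001, -1.0]]
ft_force: [-0.6, 0.2, 6.5]
grip_width: 0.0357
gripper_force: 30.0
```

View pics/w6.png

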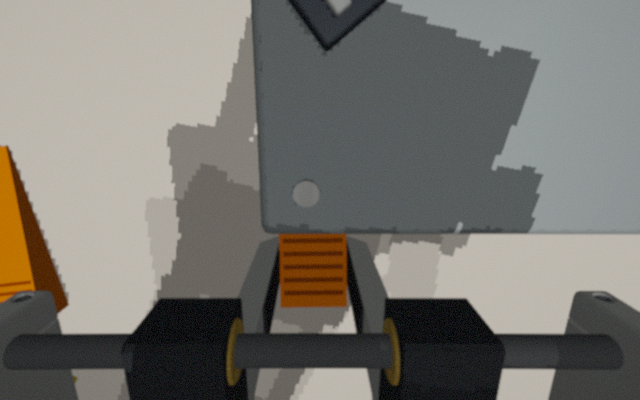

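The wrist view shows the wedge gripped squarely, with the plate's edge at row 232 and the fingers clear of the plate. I take off the slight downward press and push on.

```bash
python3 -m crank '{"translation":[[0,0,-0.01],[0,0,-0.01],[0.007,0,-0.01],[0.014,0,-0.01],[0.02,0,-0.01],[0.025,0,-0.01],[0.025,0,-0.01],[0.025,0,-0.01],[0.025,0,-0.01],[0.025,0,-0.01],[0.025,0,-0.01],[0.025,0,-0.01]],"delta_rot":[[0,0,0],[0,0,0],[0,0,0],[0,0,0],[0,0,0],[0,0,0],[0,0,0],[0,0,0],[0,0,0],[0,0,0],[0,0,0],[0,0,0]],"grip":[0,0,0,0,0,0,0,0,0,0,0,0]}'; python3 bub.py | grep -v vial
```

```text
clock: 27.9
tcp_pos: [0.5641, -0.0196, 0.0313]
ee_rot: [[0.982, 0.188, -0.006], [0.188, -0.982, -0.001], [-0.006, -0.0, -1.0]]
ft_force: [-7.6, -0.7, 10.1]
grip_width: 0.0356
gripper_force: 29.9
F [-7.6 -0.7 10.1] tcp [ 0.5641 -0.0196  0.0313] 27.9
scene low_corner 0.57 [ 0.6085 -0.0115  0.0413]
scene {-28: 63, -26: 47, -24: 34, -22: 30, -20: 20, -18: 16, -16: 15, -14: 13, -12: 16, -10: 14, -8: 5, -6: 1, -4: 38, -2: 69, 0: 110, 2: 151, 4: 167, 6: 180, 8: 168, 10: 142, 12: 110, 14: 61, 16: 29, 18: 9, 20: 0, 22: 0, 24: 0, 26: 0, 28: 3}
side low_corner 0.87 [ 0.6109 -0.0101  0.0401]
side {-28: 108, -26: 101, -24: 95, -22: 91, -20: 85, -18: 86, -16: 85, -14: 83, -12: 82, -10: 81, -8: 82, -6: 82, -4: 88, -2: 100, 0: 117, 2: 140, 4: 161, 6: 177, 8: 185, 10: 193, 12: 186, 14: 168, 16: 149, 18: 125, 20: 104, 22: 93, 24: 90, 26: 89, 28: 100}
```

```bash
python3 -m crank '{"translation":[[-0.025,0,0],[-0.025,0,0],[-0.025,0,0]],"delta_rot":[[0,0,0],[0,0,0],[0,0,0]],"grip":[0,0,0]}' | sed -n '2,4p'
python3 -m crank '{"translation":[[0,0,0],[0,0,0],[0,0,0],[0,0,0],[0,0,0]],"delta_rot":[[0,0,0],[0,0,0],[0,0,0],[0,0,0],[0,0,0]],"grip":[0.5,0.5,0.5,0.5,0.5]}'; python3 bub.py | grep -v mid
```

```text
tcp_pos: [0.5634, -0.0197, 0.0313]
ee_rot: [[0.982, 0.187, 0.001], [0.187, -0.982, -0.0], [0.001, 0.0, -1.0]]
ft_force: [0.4, 1.1, 3.5]
clock: 29.1
tcp_pos: [0.5627, -0.0197, 0.0307]
ee_rot: [[0.982, 0.187, -0.001], [0.187, -0.982, 0.0], [-0.001, -0.0, -1.0]]
ft_force: [-1.0, 0.3, 0.2]
grip_width: 0.0469
gripper_force: 0.0
F [-1.   0.3  0.2] tcp [ 0.5627 -0.0197  0.0307] 29.1
scene low_corner 0.64 [ 0.6081 -0.0107  0.0395]
scene {-28: 49, -26: 41, -24: 25, -22: 22, -20: 12, -18: 10, -16: 13, -14: 13, -12: 16, -10: 15, -8: 3, -6: 0, -4: 37, -2: 69, 0: 110, 2: 151, 4: 168, 6: 181, 8: 168, 10: 141, 12: 110, 14: 63, 16: 30, 18: 9, 20: 0, 22: 0, 24: 0, 26: 0, 28: 3}
side low_corner 0.68 [ 0.6095 -0.0111  0.0401]
side {-28: 122, -26: 117, -24: 110, -22: 102, -20: 93, -18: 90, -16: 87, -14: 85, -12: 84, -10: 83, -8: 82, -6: 80, -4: 85, -2: 96, 0: 109, 2: 131, 4: 152, 6: 168, 8: 177, 10: 186, 12: 182, 14: 165, 16: 148, 18: 132, 20: 108, 22: 96, 24: 91, 26: 89, 28: 99}
```

Nothing is blocking the hand: the force vanished on opening, so it came from gripping before the arm had settled. I regrip while settled and push again.

```bash
python3 -m crank '{"translation":[[0,0,0],[0,0,0],[0,0,0],[0,0,0],[0,0,0],[0,0,0]],"delta_rot":[[0,0,0],[0,0,0],[0,0,0],[0,0,0],[0,0,0],[0,0,0]],"grip":[0,0,0,0,0,0]}' | sed -n '2,6p'
python3 -m crank '{"translation":[[0.007,0,0],[0.014,0,0],[0.02,0,0],[0.027,0,0],[0.027,0,0],[0.027,0,0],[0.027,0,0],[0.027,0,0],[0.027,0,0],[0.027,0,0],[0.027,0,0]],"delta_rot":[[0,0,0],[0,0,0],[0,0,0],[0,0,0],[0,0,0],[0,0,0],[0,0,0],[0,0,0],[0,0,0],[0,0,0],[0,0,0]],"grip":[0,0,0,0,0,0,0,0,0,0,0]}' | sed -n '2,4p'; python3 bub.py | grep -v mid
```

```text
tcp_pos: [0.563, -0.0197, 0.031]
ee_rot: [[0.982, 0.187, -0.0], [0.187, -0.982, -0.0], [-0.0, 0.0, -1.0]]
ft_force: [-0.1, 0.4, 0.8]
grip_width: 0.036
gripper_force: 30.0
tcp_pos: [0.5633, -0.0197, 0.0309]
ee_rot: [[0.982, 0.188, -0.009], [0.188, -0.982, -0.001], [-0.009, -0.0, -1.0]]
ft_force: [-10.6, -3.7, 10.7]
F [-10.6  -3.7  10.7] tcp [ 0.5633 -0.0197  0.0309] 31.2
scene low_corner 0.92 [ 0.6055 -0.0134  0.0404]
scene {-28: 63, -26: 46, -24: 31, -22: 26, -20: 16, -18: 12, -16: 13, -14: 13, -12: 15, -10: 13, -8: 2, -6: 0, -4: 30, -2: 62, 0: 104, 2: 147, 4: 165, 6: 180, 8: 168, 10: 141, 12: 110, 14: 63, 16: 30, 18: 10, 20: 0, 22: 0, 24: 0, 26: 0, 28: 5}
side low_corner 0.88 [ 0.6099 -0.0079  0.039 ]
side {-28: 111, -26: 108, -24: 102, -22: 96, -20: 89, -18: 88, -16: 86, -14: 84, -12: 84, -10: 83, -8: 82, -6: 81, -4: 85, -2: 93, 0: 105, 2: 125, 4: 144, 6: 168, 8: 171, 10: 179, 12: 176, 14: 163, 16: 148, 18: 127, 20: 108, 22: 96, 24: 89, 26: 85, 28: 98}
```

```bash
python3 -m crank '{"translation":[[0,0,-0.004],[0,0,-0.008],[0,0,-0.012],[0,0,-0.016],[0,0,-0.016],[0,0,-0.016],[0,0,-0.016],[0,0,-0.016]],"delta_rot":[[0,0,0],[0,0,0],[0,0,0],[0,0,0],[0,0,0],[0,0,0],[0,0,0],[0,0,0]],"grip":[0,0,0,0,0,0,0,0]}' | sed -n '2,4p'; python3 bub.py | grep -v mid
```

```text
tcp_pos: [0.5636, -0.0192, 0.0313]
ee_rot: [[0.982, 0.187, -0.007], [0.187, -0.982, -0.0], [-0.007, -0.001, -1.0]]
ft_force: [-4.9, -2.9, -2.0]
F [-4.9 -2.9 -2. ] tcp [ 0.5636 -0.0192  0.0313] 32.4
scene low_corner 0.65 [ 0.6072 -0.0146  0.0427]
scene {-28: 63, -26: 46, -24: 31, -22: 27, -20: 16, -18: 10, -16: 10, -14: 9, -12: 14, -10: 14, -8: 8, -6: 8, -4: 46, -2: 75, 0: 111, 2: 145, 4: 153, 6: 157, 8: 140, 10: 110, 12: 82, 14: 37, 16: 13, 18: 3, 20: 0, 22: 0, 24: 0, 26: 0, 28: 5}
side low_corner 0.81 [ 0.6116 -0.0066  0.0382]
side {-28: 119, -26: 115, -24: 108, -22: 99, -20: 91, -18: 89, -16: 87, -14: 85, -12: 82, -10: 81, -8: 82, -6: 82, -4: 87, -2: 99, 0: 115, 2: 140, 4: 162, 6: 176, 8: 181, 10: 187, 12: 178, 14: 157, 16: 136, 18: 123, 20: 103, 22: 89, 24: 87, 26: 86, 28: 93}
```

```bash
python3 -m crank '{"translation":[[0.005,0,0],[0.01,0,0],[0.015,0,0],[0.02,0,0],[0.02,0,0],[0.02,0,0],[0.02,0,0],[0.02,0,0],[0.02,0,0]],"delta_rot":[[0,0,0],[0,0,0],[0,0,0],[0,0,0],[0,0,0],[0,0,0],[0,0,0],[0,0,0],[0,0,0]],"grip":[0,0,0,0,0,0,0,0,0]}' | sed -n '2,4p'; python3 bub.py | grep -v mid
```

```text
tcp_pos: [0.5658, -0.0183, 0.0312]
ee_rot: [[0.982, 0.187, -0.009], [0.187, -0.982, 0.0], [-0.009, -0.002, -1.0]]
ft_force: [-5.7, -1.5, -1.1]
F [-5.7 -1.5 -1.1] tcp [ 0.5658 -0.0183  0.0312] 33.7
scene low_corner 0.92 [ 0.6068 -0.0118  0.0432]
scene {-28: 62, -26: 47, -24: 34, -22: 30, -20: 20, -18: 14, -16: 13, -14: 11, -12: 14, -10: 14, -8: 15, -6: 24, -4: 85, -2: 115, 0: 145, 2: 169, 4: 158, 6: 147, 8: 119, 10: 84, 12: 50, 14: 17, 16: 1, 18: 0, 20: 0, 22: 0, 24: 0, 26: 0, 28: 5}
side low_corner 0.79 [ 0.6097 -0.0084  0.0419]
side {-28: 110, -26: 106, -24: 98, -22: 90, -20: 83, -18: 82, -16: 81, -14: 82, -12: 83, -10: 84, -8: 82, -6: 82, -4: 94, -2: 114, 0: 136, 2: 156, 4: 173, 6: 181, 8: 178, 10: 175, 12: 161, 14: 141, 16: 122, 18: 105, 20: 91, 22: 85, 24: 84, 26: 85, 28: 93}
```

```bash
python3 -m crank '{"translation":[[0.005,0,0],[0.01,0,0],[0.015,0,0],[0.02,0,0],[0.02,0,0],[0.02,0,0],[0.02,0,0],[0.02,0,0],[0.02,0,0]],"delta_rot":[[0,0,0],[0,0,0],[0,0,0],[0,0,0],[0,0,0],[0,0,0],[0,0,0],[0,0,0],[0,0,0]],"grip":[0,0,0,0,0,0,0,0,0]}' | sed -n '2,4p'; python3 bub.py | grep -v mid
```

```text
tcp_pos: [0.5681, -0.0176, 0.031]
ee_rot: [[0.982, 0.187, -0.01], [0.187, -0.982, 0.001], [-0.01, -0.003, -1.0]]
ft_force: [-6.6, -2.2, 1.1]
F [-6.6 -2.2  1.1] tcp [ 0.5681 -0.0176  0.031 ] 35.0
scene low_corner 0.81 [ 0.6065 -0.0097  0.0414]
scene {-28: 62, -26: 48, -24: 36, -22: 33, -20: 25, -18: 20, -16: 19, -14: 16, -12: 18, -10: 22, -8: 35, -6: 56, -4: 124, -2: 146, 0: 163, 2: 175, 4: 155, 6: 134, 8: 99, 10: 59, 12: 29, 14: 8, 16: 0, 18: 0, 20: 0, 22: 0, 24: 0, 26: 0, 28: 4}
side low_corner 0.58 [ 0.6064 -0.0065  0.0418]
side {-28: 112, -26: 109, -24: 102, -22: 92, -20: 83, -18: 82, -16: 82, -14: 82, -12: 80, -10: 80, -8: 83, -6: 87, -4: 99, -2: 118, 0: 139, 2: 155, 4: 166, 6: 170, 8: 172, 10: 158, 12: 142, 14: 121, 16: 103, 18: 96, 20: 84, 22: 81, 24: 82, 26: 82, 28: 94}
```

```bash
python3 -m crank '{"translation":[[0.005,0,0],[0.01,0,0],[0.014,0,0],[0.014,0,0],[0.014,0,0],[0.014,0,0],[0.014,0,0]],"delta_rot":[[0,0,0],[0,0,0],[0,0,0],[0,0,0],[0,0,0],[0,0,0],[0,0,0]],"grip":[0,0,0,0,0,0,0]}' | sed -n '2,4p'; python3 bub.py | grep -v _
python3 -m crank '{"translation":[[0,0,0],[0,0,0],[0,0,0],[0,0,0],[0,0,0],[0,0,0],[0,0,0]],"delta_rot":[[0,0,0],[0,0,0],[0,0,0],[0,0,0],[0,0,0],[0,0,0],[0,0,0]],"grip":[0.6,0.6,0.6,0.6,0.6,0.6,0.6]}' | sed -n '2,5p'; python3 bub.py | grep -v mid
```

```text
tcp_pos: [0.5696, -0.0172, 0.031]
ee_rot: [[0.982, 0.187, -0.012], [0.187, -0.982, 0.001], [-0.012, -0.003, -1.0]]
ft_force: [-9.7, -0.9, 1.8]
F [-9.7 -0.9  1.8] tcp [ 0.5696 -0.0172  0.031 ] 36.1
scene {-28: 62, -26: 48, -24: 36, -22: 33, -20: 25, -18: 21, -16: 17, -14: 14, -12: 17, -10: 25, -8: 41, -6: 64, -4: 132, -2: 148, 0: 157, 2: 158, 4: 128, 6: 98, 8: 63, 10: 30, 12: 12, 14: 3, 16: 0, 18: 0, 20: 0, 22: 0, 24: 0, 26: 0, 28: 4}
side {-28: 110, -26: 108, -24: 100, -22: 89, -20: 80, -18: 78, -16: 76, -14: 75, -12: 76, -10: 78, -8: 85, -6: 93, -4: 105, -2: 123, 0: 142, 2: 155, 4: 163, 6: 164, 8: 156, 10: 148, 12: 131, 14: 110, 16: 92, 18: 85, 20: 79, 22: 78, 24: 81, 26: 84, 28: 90}
tcp_pos: [0.5751, -0.0174, 0.0334]
ee_rot: [[0.982, 0.187, 0.0], [0.187, -0.982, 0.0], [0.0, 0.0, -1.0]]
ft_force: [0.8, -0.3, 0.3]
grip_width: 0.0565
F [ 0.8 -0.3  0.3] tcp [ 0.5751 -0.0174  0.0334] 37.2
scene low_corner 0.81 [ 0.6101 -0.0109  0.0423]
scene {-28: 63, -26: 49, -24: 36, -22: 33, -20: 25, -18: 21, -16: 20, -14: 17, -12: 16, -10: 26, -8: 42, -6: 65, -4: 133, -2: 149, 0: 157, 2: 157, 4: 128, 6: 98, 8: 63, 10: 29, 12: 11, 14: 2, 16: 0, 18: 0, 20: 0, 22: 0, 24: 0, 26: 0, 28: 4}
side low_corner 0.92 [ 0.6126 -0.0078  0.041 ]
side {-28: 108, -26: 103, -24: 96, -22: 87, -20: 78, -18: 74, -16: 71, -14: 70, -12: 73, -10: 77, -8: 85, -6: 96, -4: 110, -2: 133, 0: 158, 2: 170, 4: 175, 6: 174, 8: 162, 10: 150, 12: 132, 14: 111, 16: 94, 18: 87, 20: 82, 22: 80, 24: 80, 26: 80, 28: 88}
```

```bash
python3 -m crank '{"translation":[[0,0,-0.15],[0,0,-0.45],[0,0,-0.75],[-0.03,-0.33,-1],[-0.03,-0.33,-1]],"delta_rot":[[0,0,0],[0,0,0],[0,0,0],[0,0,0],[0,0,0]],"grip":[0.6,0.6,0.6,0.6,0.6]}' | sed -n 1,2p
python3 -m crank '{"translation":[[0,0,-0.2],[0,0,-0.42],[0,0,-0.42],[0,0,-0.42],[0,0,-0.42]],"delta_rot":[[0,0,0],[0,0,0],[0,0,0],[0,0,0],[0,0,0]],"grip":[0.6,0.6,0.6,0.6,0.6]}' | sed -n 1,2p
python3 - <<'E'
from h import *
def prof(I):   # I BGR: vial by yellow-green blob -> axis; profile of B and V across
    f=I.astype(np.float32); m=((f[...,1]>f[...,0]*2)&(f[...,2]>f[...,0]*1.6)&(f[...,1]>60)).astype('uint8'); m[150:]=0; m[:,:360]=0;m[:,470:]=0
    pts=np.argwhere(m)[:,::-1].astype(np.float32)
    vx,vy,x0,y0=cv2.fitLine(pts,cv2.DIST_HUBER,0,.01,.01).ravel()
    if vx<0: vx,vy=-vx,-vy
    t=(pts-[x0,y0])@[vx,vy]; c=(np.percentile(t,.5)+np.percentile(t,99.5))/2; x0+=c*vx;y0+=c*vy
    print('mid px',x0,y0,'half',np.ptp(t)/2,len(pts))
    s=np.arange(-30,30.5,1); g=lambda ch:[int(np.mean([cv2.getRectSubPix(f[...,ch].copy(),(1,1),(float(x0+k*vx-w*vy),float(y0+k*vy+w*vx)))[0,0] for w in (-1.5,0,1.5)])) for k in s]
    b=np.array(g(0),float);r=g(2); k=abs(s)<22; wb=np.clip(b[k]-np.median(b[k])-15,0,None)
    print('bubble px',(wb*s[k]).sum()/wb.sum()); print('B',b.astype(int).tolist()); print('R',r)
prof(cv2.imread('pics/w5.png'))
p=snap('wrist','w7'); prof(cv2.imread('pics/w7.png'))
for t in ('low_corner','vial_mid','bubble_mid'):
    for d in robot.landmark_of(p,t)[:2]: print(t,round(d['score'],2),np.round(d['centre'],4),pix(p,d['centre']))
E
```

```text
clock: 38.1
tcp_pos: [0.5634, 0.0322, 0.1883]
clock: 38.6
tcp_pos: [0.56, 0.0303, 0.2439]
mid px 402.00385 43.90073 half 36.102516 793
bubble px 2.9325362937660118
B [0, 0, 0, 0, 0, 0, 0, 0, 0, 0, 0, 0, 0, 0, 0, 0, 1, 7, 3, 1, 0, 0, 0, 0, 0, 4, 32, 72, 99, 111, 114, 115, 115, 114, 113, 113, 112, 107, 95, 68, 31, 4, 4, 1, 1, 0, 0, 0, 0, 0, 0, 0, 0, 0, 0, 0, 0, 0, 0, 0, 0]
R [89, 91, 91, 91, 90, 91, 90, 90, 89, 92, 91, 91, 90, 90, 90, 87, 75, 60, 63, 78, 88, 91, 91, 89, 89, 91, 95, 106, 117, 123, 125, 125, 124, 124, 124, 123, 122, 118, 114, 104, 91, 75, 60, 62, 85, 98, 107, 117, 127, 132, 135, 136, 136, 137, 137, 136, 137, 136, 137, 135, 135]
mid px 402.2165 44.159416 half 36.105797 800
bubble px -2.8010247651579845
B [0, 0, 0, 0, 0, 0, 2, 0, 0, 0, 0, 0, 0, 0, 0, 0, 2, 3, 5, 6, 26, 62, 90, 108, 113, 115, 115, 115, 115, 115, 112, 109, 100, 76, 40, 5, 0, 0, 0, 0, 0, 3, 1, 0, 0, 0, 0, 0, 0, 0, 0, 0, 0, 0, 0, 0, 0, 0, 0, 0, 0]
R [90, 90, 91, 90, 90, 91, 91, 90, 90, 91, 91, 90, 90, 91, 90, 88, 76, 59, 61, 80, 91, 103, 113, 121, 123, 125, 126, 126, 124, 124, 122, 121, 116, 108, 96, 92, 92, 90, 91, 90, 88, 78, 63, 64, 86, 102, 110, 119, 127, 132, 133, 136, 136, 136, 137, 137, 136, 137, 136, 135, 135]
low_corner 0.86 [ 0.6138 -0.0088  0.0398] [357 141]
vial_mid 0.71 [ 0.7121 -0.0227  0.0668] [400  39]
bubble_mid 0.59 [ 0.7074 -0.0231  0.0713] [400  44]
bubble_mid 0.48 [ 0.71   -0.0247  0.0674] [402  42]
```

Bubble profile from the wrist view: the lines are at profile indices 17.4 and 42.5 and the bubble's edges at 20.9 and 33.5. That puts it at about -2.3 mm, just inside the tolerance, so I've gone slightly past centre. There is time for a small correction, so I draw the wedge back about 1.5 mm.

```bash
python3 -m crank '{"translation":[[-0.006,0.33,0],[-0.006,0.33,0.3],[-0.006,0.33,0.6],[-0.006,0.33,0.8],[-0.006,0.33,0.8]],"delta_rot":[[0,0,0],[0,0,0],[0,0,0],[0,0,0],[0,0,0]],"grip":[0.6,0.6,0.6,0.6,0.6]}' | sed -n 1,2p
python3 -m crank '{"translation":[[0,0,0.2],[0,0,0.4],[0,0,0.6],[0,0,0.636],[0,0,0.636],[0,0,0.636],[0,0,0.636],[0,0,0.636]],"delta_rot":[[0,0,0],[0,0,0],[0,0,0],[0,0,0],[0,0,0],[0,0,0],[0,0,0],[0,0,0]],"grip":[0.6,0.6,0.6,0.6,0.6,0.6,0.6,0.6]}' | sed -n 1,4p
python3 -m crank '{"translation":[[0,0,0],[0,0,0],[0,0,0],[0,0,0],[0,0,0],[0,0,0]],"delta_rot":[[0,0,0],[0,0,0],[0,0,0],[0,0,0],[0,0,0],[0,0,0]],"grip":[0,0,0,0,0,0]}' | sed -n 1,6p
```

```text
clock: 39.3
tcp_pos: [0.5646, -0.0178, 0.1202]
clock: 40.1
tcp_pos: [0.5711, -0.0187, 0.0328]
ee_rot: [[0.982, 0.187, 0.003], [0.187, -0.982, -0.001], [0.003, 0.001, -1.0]]
ft_force: [-0.0, -0.1, 0.0]
clock: 40.7
tcp_pos: [0.5694, -0.0177, 0.0312]
ee_rot: [[0.982, 0.187, -0.001], [0.187, -0.982, 0.001], [-0.0, -0.001, -1.0]]
ft_force: [-2.4, 4.6, 5.6]
grip_width: 0.0358
gripper_force: 30.0
```

```bash
python3 -m crank '{"translation":[[-0.005,0,-0.006],[-0.01,0,-0.012],[-0.014,0,-0.012],[-0.014,0,-0.012],[-0.014,0,-0.012],[-0.014,0,-0.012]],"delta_rot":[[0,0,0],[0,0,0],[0,0,0],[0,0,0],[0,0,0],[0,0,0]],"grip":[0,0,0,0,0,0]}' | sed -n 1,4p
sed -i "s/for t in ('low_corner','vial_mid','bubble_mid')/for t in ()/" bub.py; python3 bub.py
```

```text
clock: 41.3
tcp_pos: [0.5671, -0.0192, 0.0322]
ee_rot: [[0.982, 0.187, -0.001], [0.187, -0.982, -0.0], [-0.001, 0.0, -1.0]]
ft_force: [1.3, -0.7, -7.3]
F [ 1.3 -0.7 -7.3] tcp [ 0.5671 -0.0192  0.0322] 41.3
scene {-28: 62, -26: 46, -24: 31, -22: 20, -20: 12, -18: 6, -16: 10, -14: 8, -12: 15, -10: 19, -8: 42, -6: 63, -4: 131, -2: 147, 0: 156, 2: 158, 4: 130, 6: 101, 8: 65, 10: 32, 12: 15, 14: 3, 16: 0, 18: 0, 20: 0, 22: 0, 24: 0, 26: 0, 28: 5}
side {-28: 110, -26: 102, -24: 96, -22: 90, -20: 85, -18: 84, -16: 82, -14: 81, -12: 82, -10: 84, -8: 90, -6: 96, -4: 109, -2: 127, 0: 147, 2: 163, 4: 174, 6: 175, 8: 175, 10: 155, 12: 138, 14: 116, 16: 104, 18: 93, 20: 81, 22: 78, 24: 81, 26: 84, 28: 93}
```

```bash
python3 -m crank '{"translation":[[0,0,0],[0,0,0],[0,0,0],[0,0,0],[0,0,0],[0,0,0]],"delta_rot":[[0,0,0],[0,0,0],[0,0,0],[0,0,0],[0,0,0],[0,0,0]],"grip":[0.6,0.6,0.6,0.6,0.6,0.6]}' | sed -n '1,5p'; python3 bub.py
```

```text
clock: 42.0
tcp_pos: [0.5677, -0.0188, 0.0329]
ee_rot: [[0.982, 0.187, 0.0], [0.187, -0.982, -0.0], [0.0, 0.0, -1.0]]
ft_force: [-0.2, 0.3, -0.2]
grip_width: 0.0564
F [-0.2  0.3 -0.2] tcp [ 0.5677 -0.0188  0.0329] 42.0
scene {-28: 61, -26: 47, -24: 34, -22: 31, -20: 22, -18: 15, -16: 12, -14: 8, -12: 14, -10: 15, -8: 23, -6: 38, -4: 103, -2: 129, 0: 152, 2: 170, 4: 154, 6: 136, 8: 102, 10: 63, 12: 33, 14: 9, 16: 0, 18: 0, 20: 0, 22: 0, 24: 0, 26: 0, 28: 4}
side {-28: 112, -26: 105, -24: 98, -22: 91, -20: 85, -18: 84, -16: 83, -14: 82, -12: 81, -10: 82, -8: 84, -6: 87, -4: 98, -2: 115, 0: 134, 2: 152, 4: 165, 6: 169, 8: 164, 10: 159, 12: 147, 14: 127, 16: 111, 18: 98, 20: 88, 22: 82, 24: 81, 26: 81, 28: 90}
```

```bash
python3 -m crank '{"translation":[[0,0,-0.15],[0,0,-0.45],[0,0,-0.75],[0.02,-0.33,-1],[0.02,-0.33,-1]],"delta_rot":[[0,0,0],[0,0,0],[0,0,0],[0,0,0],[0,0,0]],"grip":[0.6,0.6,0.6,0.6,0.6]}' | sed -n 1,2p
python3 -m crank '{"translation":[[0,0,-0.2],[0,0,-0.42],[0,0,-0.42],[0,0,-0.42],[0,0,-0.42],[0,0,-0.42]],"delta_rot":[[0,0,0],[0,0,0],[0,0,0],[0,0,0],[0,0,0],[0,0,0]],"grip":[0.6,0.6,0.6,0.6,0.6,0.6]}' | sed -n 1,4p
python3 - <<'E'
from h import *
snap('wrist','w8')
f=cv2.imread('pics/w8.png').astype(np.float32); m=((f[...,1]>f[...,0]*2)&(f[...,2]>f[...,0]*1.6)&(f[...,1]>60)).astype('uint8'); m[150:]=0; m[:,:360]=0;m[:,470:]=0
pts=np.argwhere(m)[:,::-1].astype(np.float32); vx,vy,x0,y0=cv2.fitLine(pts,cv2.DIST_HUBER,0,.01,.01).ravel()
if vx<0: vx,vy=-vx,-vy
for ch in (0,2): print([int(np.mean([cv2.getRectSubPix(f[...,ch].copy(),(1,1),(float(x0+k*vx-w*vy),float(y0+k*vy+w*vx)))[0,0] for w in (-1.5,0,1.5)])) for k in range(-30,31)])
E
```

```text
clock: 42.6
tcp_pos: [0.5638, 0.0322, 0.1878]
clock: 43.2
tcp_pos: [0.56, 0.0303, 0.2433]
ee_rot: [[0.982, 0.187, -0.004], [0.187, -0.982, 0.0], [-0.004, -0.001, -1.0]]
ft_force: [0.1, 0.8, -0.1]
[0, 0, 0, 0, 0, 0, 0, 0, 0, 0, 0, 0, 0, 0, 0, 0, 1, 4, 1, 0, 0, 0, 6, 30, 74, 99, 110, 114, 115, 115, 114, 113, 113, 111, 108, 95, 69, 31, 4, 0, 0, 5, 5, 2, 0, 0, 0, 0, 0, 0, 0, 0, 0, 0, 0, 0, 0, 0, 0, 0, 0]
[90, 95, 102, 105, 102, 94, 91, 90, 91, 90, 91, 90, 90, 90, 89, 84, 70, 59, 64, 82, 89, 91, 90, 94, 106, 116, 122, 125, 125, 125, 124, 124, 123, 122, 121, 115, 105, 97, 91, 88, 85, 74, 61, 69, 88, 105, 115, 122, 128, 132, 135, 137, 136, 136, 137, 138, 136, 137, 137, 136, 136]
```

The lines are at 17.3 and 42.3 and the bubble's edges at 23.6 and 36.3, so the bubble is centred to within 0.2 mm. The hand is clear of everything, so I hand in.

```bash
python3 -c "
from station import robot
print(robot.hand_in())"
```

```text
the job is handed in; nothing more can be done
None
```

The job is handed in: the orange wedge is under the short foot carrying the corner, the level's bubble was last measured within about 0.2 mm of centre, and the gripper was open and clear of everything at about 43 s on the clock; I pushed about 2 mm past centre on the way and drew the wedge back to correct it.

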